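Load the shaker bed with its isolator off

ROBOT

A 7-joint arm with a two-finger parallel gripper is mounted at the origin on the work surface. World frame = base frame: x ahead of the robot, y to its left, z up, the work surface at z = 0. Lengths are in mm, angles in rad, forces in N, time in s.
With the tool pointing down it reaches from about 425 to 825 mm from the base axis. Payload 3.6 kg.
Tool frame: the origin (TCP) lies between the finger pads; the fingertips stand 25 mm ahead of it and the grasp point (between the pads) lies 6 mm ahead of it; z points along the fingers, y is the line along which they close (so a half turn about z gives the same grasp; the last joint's range is limited). The gripper opens to 85 mm and grips with 20 to 120 N. Pads are 22 mm wide; open, the fingers measure 114 mm over their backs; the gripper's body (76 mm by 85 mm) begins 54 mm behind the grasp point. The pads swing forward as they close: fully open they stand 13 mm farther back than shut.
Start: joints at [1.202, 0.615, -0.013, 1.423, 0.008, 1.103, -0.04], TCP at [217.879, -612.367, 256.297] pointing down, gripper open.
Joint ranges: [-3.12, 3.12], [-0.3, 2.06], [-1.34, 1.32], [0.26, 2.42], [-1.36, 4.5], [0.01, 1.98], [-2.84, 2.84]. Speed limits (rad/s): [2.79, 2.79, 3.14, 3.14, 3.14, 3.14, 3.14].

INTERFACE

Orientations are given as a unit quaternion [w, x, y, z].
In Python, from plant import env gives the robot as it stands.
- The arm moves only by the shell command python3 -m pendant 'ROWS'. ROWS is JSON, a list of rows, each an object with "slide": the shift along the tool's x, y, z scaled (see below), a list of three; "spin": the turn about the tool's z scaled (see below); "gripper": the opening, from 0 (shut) to 1 (fully open). A call has 1 to 20 rows; each row shifts and turns the commanded pose from where the row before left it, along the tool's axes as they then stand; what a row does not reach is not made up. The controller multiplies each number of a shift by 400 mm and each number of a turn by 90 degrees. A row lasts 1/8 s, in which the tool goes at most 62.5 mm and 10.7 degrees, less where a joint would pass 70% of its speed; a pose out of reach is approached as far as the arm can. A call with a number of a shift or a turn outside -1 to 1 is refused whole. A call with a gripper value outside its range is refused whole. The fingers move at their own pace and stop on an object; the grip force is fixed at half the most. Time passes only in rows, so rows that do not move let the fingers close. It gives the time, the measured TCP pose, the force, the opening and the grip force at its end, in the units of the state.
- env.get_obs(): the state, without advancing time (a new reading comes with each control period).
- env.get_image(name): name is "scene" or "top" or "wrist"; returns a dict with "color" (400x640x3 uint8, blue, green, red), "range_z" (400x640 float32, mm along the optical axis (not along the pixel's ray), 0 where there is no reading), "mtx" (3x3 intrinsics, pixels), "k1" (the pictures are not rectified: a ray, as slopes to the right and down, at radius r is drawn at 1 + k1 r^2 times it, then the intrinsics apply), "eye" and "attitude" of the camera in the world. Camera axes: x right, y down, z forward; pixel columns grow to the right and rows downward; lengths in mm; the calibration is good to about 2 mm. A picture is of the moment at which its call begins.
- env.finish_job(): hands the job in; it is judged then, once.
Trained networks look in the newest picture that a camera, given by its name, has taken for a name from the list of things; names that differ only in an ending like _2 or _b are one class to them, and where a whole thing is asked for, a point or a joint stands for the part that bears it (a point fixed in the world has none). Each returns a list of dicts, best first, with "confidence" (0 to 1); they miss things now and then, are a little off and sometimes report something else, mostly with a low value. They report only what shows in the picture. A call takes as long as a camera call.
- env.look_for(camera, thing): "location" ([x, y, z] in mm, in world coordinates, good to about 4 mm: the middle of the surface that is visible of it).
The state is a dict: "time_s": time; "qpos": joint angles; "qvel": joint speeds; "effort": joint torques, N m; "position": TCP position; "tool_rot": TCP orientation; "ft_force": force on the tool from outside, world axes, zero at the start; "wrist_torque": the same for the moment, N m; "gripper_width": finger opening in mm; "finger_force": force on a finger pad.
Only numpy, scipy, OpenCV 4.12 (cv2) and the standard library are available. Lean on these libraries where they do the work, as an engineer would, in place of code of your own. Each camera call takes 0.05 s, during which the arm holds its last target. There are 200 camera calls.

TASK

The isolator of the resin shaker is on: throw its lever over to off before anything goes onto the shaker. Then take the larger of the two filled moulds out of the rack and, keeping it level and never dropping it, set it fully down in the nest of the shaker bed, between the two end stops, and let go; only then throw the lever back to on. Leave the smaller mould and the other things on the table where they are.

Things in the scene. Friction and masses are not known exactly. Their poses are not given: they have to be found in the camera images.
- mould: The larger mould: closed aluminium block 64 long (its x) x 40 wide (its y) x 36 mm high, 0.22 kg. Origin: centre of its underside; a half turn makes no difference. It stands in one of the two rack bays, long axis along the bay; the cheeks there are 2 mm from its long sides and 10 mm higher than it, so it can be taken only by its ends, which stick out 7 mm past the cheeks.
- spare: The smaller mould, to be left alone: aluminium block 44 x 40 x 24 mm with a round patch on top, in the other bay. Origin: centre of its underside.
- rack: Fixed plywood rack, 50 (x) x 136 (y) mm; floor 20 mm above the table; two bays side by side, centred at y = +30 and -30 mm, 44 mm wide, running along x and open at both ends; three upright cheeks 16 mm thick (y = -60, 0, +60 mm) with tops 66 mm above the table. Origin: centre of its underside.
- shaker: Fixed shaker: grey box with a square aluminium top plate 160 x 160 mm, 60 mm high, two steel end stops on top. Origin: centre of its underside. Nest lips: two low rails along y at x = +-22 mm (gap 44 mm), 56 mm long, flaring outward to 7 mm above the plate; apart from them the x sides of the nest are open.
- nest (a point): Centre of the nest floor, on the shaker's plate; axes of the shaker. The mould's long axis goes along y. The end stops, 36 mm wide, face each other at y = +-34 mm (gap 68 mm), flare outward above 42 mm and end 56 mm above the nest floor, 20 mm above the seated mould: no room for fingers at its ends, so it must be held by its long sides.
- mat_top (a point): Centre of the top of a thin fixed black rubber mat, 110 (x) x 160 (y) x 3 mm, lying clear on the table nearest the robot: room to set the mould down and take it another way. Axes as the mat.
- isolator: Fixed grey isolator box, 160 (x) x 90 (y) x 66 mm high. Origin: centre of its underside. The lever swings along its x. A white ring is on top at the -x end (off) and a white bar at the +x end (on).
- lever (a joint): Angle of the isolator lever, rad: 0 = off, leaning 0.65 rad from upright to the isolator's -x (ring) end; 1.30 = on, leaning as far to +x (bar). Its weighted grip makes it fall from the middle (0.65) to either end and holds it there with about 1 N at the grip.
- lever_tip (a point): Middle of the lever's grip: black round bar 16 mm in diameter, 78 mm long along the isolator's y, carried by two flat side arms, 56 mm clear between them and open between bar and box. It is 80 mm from the hinge, about 140 mm above the table at either end and 156 mm in the middle.
- lever_hinge (a point): Point on the lever's hinge axis, 76 mm above the table over the isolator's middle; axes of the isolator (hinge along its y).
- bottle: Bystander: amber bottle, 66 mm across, 190 mm high. Origin: centre of its underside.
- bowl: Bystander: bowl 110 mm across, 50 mm high. Origin: centre of its underside.
- marker: Bystander: marker pen 130 mm long (x), 13 mm thick. Origin: its underside.
- spatula: Bystander: wooden spatula 200 mm long (x). Origin: its underside.

How it is judged:
By the outcome, as a careful person would: the job done as asked, in the order asked, and still so for the second after the job is handed in, with the robot touching nothing.
It also fails if it takes over 72 s, if anything falls off the work surface, if the arm or the gripper's body presses on something with over 40 N, if the wrist force passes 120 N, or if a joint passes its speed limit or range.

## Working session

There is one attempt and no reset: what is moved stays moved. The work goes in short steps, Python scripts to look and compute and a shell command to move; the robot and the scene stay as the last step left them, time stands still between calls to the robot, and variables do not carry over. Pictures are saved under pics/ and viewed, at most 10 in all, crops included, and the job is handed in when it is done.

```bash
ls; mkdir -p pics
cat > h.py <<'E'
import numpy as np, cv2
from plant import env
from scipy.spatial.transform import Rotation as R
def rot(q): return R.from_quat([q[1],q[2],q[3],q[0]]).as_matrix()
def att(a):
    a=np.array(a,float)
    return a if a.shape==(3,3) else rot(a)
def cloud(im):
    """world xyz for every pixel (400x640x3), nan where none"""
    K=np.array(im["mtx"]);h,w=im["range_z"].shape
    u,v=np.meshgrid(np.arange(w),np.arange(h))
    xd=(u-K[0,2])/K[0,0];yd=(v-K[1,2])/K[1,1];x,y=xd.copy(),yd.copy()
    for _ in range(10):
        s=1+im["k1"]*(x*x+y*y);x,y=xd/s,yd/s
    z=np.where(im["range_z"]>0,im["range_z"],np.nan)
    P=np.stack([x*z,y*z,z],-1)
    return P@att(im["attitude"]).T+np.array(im["eye"])
E
python3 - <<'E'
from h import *
for c in("scene","top"):
    im=env.get_image(c);cv2.imwrite(f"pics/{c}.png",im["color"]);np.savez(f"{c}.npz",P=cloud(im),c=im["color"])
    print(c,im["eye"],im["attitude"],im["mtx"],im["k1"])
    for t in["mould","spare","rack","shaker","isolator","lever","bottle","bowl","marker","spatula"]:
        try:print(t,[(np.round(d["location"]).tolist(),round(d["confidence"],2)) for d in env.look_for(c,t)[:3]])
        except Exception as e:print(t,e)
o=env.get_obs();print(o)
E
```

```text
pics
scene [1061.26206302  322.88472704  719.2737761 ] [-0.19268697  0.44855859  0.80596502 -0.33479442] [[371.92720804   0.         309.47454007]
 [  0.         371.92720804 194.39843576]
 [  0.           0.           1.        ]] -0.06911570742592918
mould [([538.0, 279.0, 58.0], 0.59)]
spare [([515.0, 338.0, 42.0], 0.86)]
rack [([670.0, -4.0, 67.0], 0.68), ([523.0, 311.0, 52.0], 0.62), ([685.0, 0.0, 146.0], 0.42)]
shaker [([514.0, -281.0, 58.0], 0.76), ([524.0, 313.0, 50.0], 0.66)]
isolator [([669.0, -0.0, 68.0], 0.92), ([527.0, 315.0, 52.0], 0.21)]
lever [([687.0, -5.0, 143.0], 0.62)]
bottle [([735.0, 253.0, 121.0], 0.61), ([687.0, -6.0, 146.0], 0.61)]
bowl [([735.0, -273.0, 29.0], 0.81), ([685.0, -5.0, 144.0], 0.68)]
marker [([335.0, 231.0, 14.0], 0.56)]
spatula [([312.0, -281.0, -1.0], 0.87)]
top [ 387.2171772    11.12474948 1217.81937011] [-0.04008697  0.70576892 -0.70487772  0.0585719 ] [[509.5252179    0.         317.38908166]
 [  0.         509.5252179  192.5574158 ]
 [  0.           0.           1.        ]] -0.03308731803023186
mould [([520.0, 277.0, 55.0], 0.84)]
spare [
[... 480 characters left out ...]
 array([ 1.20250397,  0.61488797, -0.01259378,  1.42342885,  0.00809147,
        1.10341265, -0.04043666]), 'qvel': array([ 0.00122473,  0.00026419,  0.00046097, -0.00016829,  0.00090528,
       -0.00027885,  0.00030444]), 'effort': array([-2.67417990e-04, -4.69114029e+01,  2.58658463e-01, -1.71344000e+01,
        1.00404434e-02,  1.76588899e-03,  7.37315617e-06]), 'position': array([ 217.86962186, -612.35281987,  256.29546412]), 'tool_rot': array([-4.64537706e-05,  9.85433015e-01,  1.70064017e-01,  1.12424146e-05]), 'ft_force': array([0.06340951, 0.05820144, 0.36793393]), 'wrist_torque': array([ 0.01708281, -0.00431985, -0.06545389]), 'finger_force': 0.0, 'gripper_width': 85.38844589757211}
```

View pics/top.png

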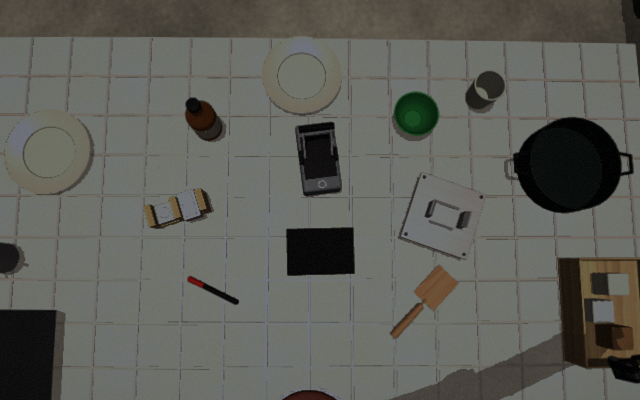

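View pics/scene.png

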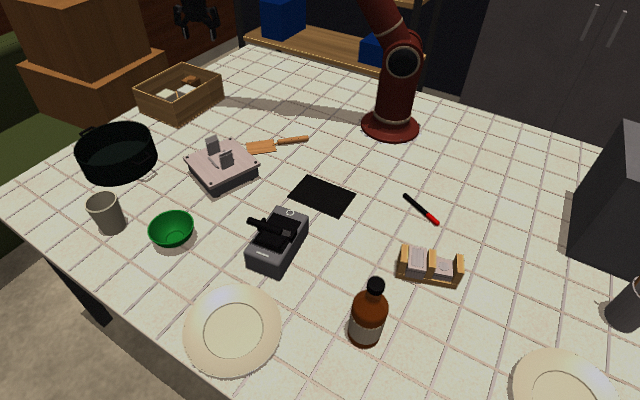

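```bash
cat > m.py <<'E'
from h import *
def rect(P,c,rad,z0,z1):
    m=(np.hypot(P[...,0]-c[0],P[...,1]-c[1])<rad)&(P[...,2]>z0)&(P[...,2]<z1)
    m=cv2.morphologyEx(m.astype(np.uint8),cv2.MORPH_OPEN,np.ones((2,2)))>0
    q=P[m].astype(np.float32)
    if len(q)<10:return None
    (a,b),s,t=cv2.minAreaRect(q[:,:2])
    return len(q),np.round([a,b,*s,t],1).tolist(),"z med",round(float(np.median(q[:,2])),1)
E
python3 - <<'E'
from m import *
for c in("top","scene"):
    P=np.load(c+".npz")["P"];print(c)
    print("table",np.nanmedian(P[...,2][(np.hypot(P[...,0]-500,P[...,1]-130)<60)]))
    print("iso",rect(P,(655,-10),110,52,80)); print("lever",rect(P,(680,-10),70,125,170))
    print("shaker",rect(P,(500,-300),125,50,67)); print("stops",rect(P,(500,-300),80,95,130))
    print("rack",rect(P,(515,310),90,12,85));print("cheeks",rect(P,(515,310),90,61,80))
    print("mould",rect(P,(520,278),36,50,61));print("spare",rect(P,(505,338),36,36,49))
    print("bottle",rect(P,(715,245),70,30,230));print("bowl",rect(P,(745,-268),80,10,70))
E
```

```text
top
table 0.042504266524247214Traceback (most recent call last):
  File "<stdin>", line 5, in <module>
  File "m.py", line 7, in rect
    (a,b),s,t=cv2.minAreaRect(q[:,:2])
              ~~~~~~~~~~~~~~~^^^^^^^^^
cv2.error: OpenCV(4.12.0) /io/opencv/modules/imgproc/src/convhull.cpp:143: error: (-215:Assertion failed) total >= 0 && (depth == CV_32F || depth == CV_32S) in function 'convexHull'
```

```bash
sed -i 's/q\[:,:2\])$/np.ascontiguousarray(q[:,:2]))/' m.py
cat > n.py <<'E'
from m import *
for c in("top","scene"):
    P=np.load(c+".npz")["P"];print(c)
    print("iso",rect(P,(655,-10),110,52,80)); print("lever",rect(P,(680,-10),70,125,170))
    print("shaker",rect(P,(500,-300),125,50,67)); print("stops",rect(P,(500,-300),80,95,130))
    print("rack",rect(P,(515,310),90,12,85));print("cheeks",rect(P,(515,310),90,61,80))
    print("mould",rect(P,(520,278),36,50,61));print("spare",rect(P,(505,338),36,36,49))
    print("bottle",rect(P,(715,245),70,30,230));print("bowl",rect(P,(745,-268),80,10,70))
E
python3 n.py
```

```text
top
iso (2116, [nan, nan, 0.0, 0.0, 0.0], 'z med', nan)
lever (286, [685.7, -28.7, 51.5, 100.7, 27.0], 'z med', 144.8)
shaker (4421, [501.1, -321.3, 180.9, 168.3, 71.9], 'z med', nan)
stops (193, [498.7, -319.3, 106.4, 43.9, 71.1], 'z med', nan)
rack (1601, [500.6, 304.8, 47.2, 154.1, 28.4], 'z med', nan)
cheeks (463, [511.4, 311.3, 46.6, 150.6, 18.8], 'z med', nan)
mould (488, [521.7, 275.2, 62.8, 42.7, 21.7], 'z med', nan)
spare (338, [502.1, 336.6, 43.8, 53.6, 21.2], 'z med', nan)
bottle (1057, [721.3, 236.1, 50.1, 78.3, 57.5], 'z med', nan)
bowl (1190, [751.0, -266.3, 89.1, 110.0, 38.1], 'z med', nan)
scene
iso (2032, [613.6, -17.8, 206.2, 84.8, 7.6], 'z med', nan)
lever (292, [658.7, -53.4, 169.0, 66.7, 73.9], 'z med', 143.1)
shaker (1896, [485.8, -296.5, 152.5, 195.9, 69.3], 'z med', nan)
stops (172, [430.6, -356.6, 256.1, 36.2, 49.3], 'z med', nan)
rack (2005, [502.9, 321.4, 76.5, 183.8, 37.3], 'z med', nan)
cheeks (437, [490.2, 313.3, 51.0, 180.1, 35.9], 'z med', nan)
mould (434, [501.8, 277.1, 107.7, 46.7, 12.6], 'z med', 55.1)
spare (334, [505.6, 343.9, 46.5, 46.8, 12.2], 'z med', 42.6)
bottle (1907, [667.5, 255.2, 59.7, 172.0, 84.8], 'z med', nan)
bowl (1103, [743.9, -251.5, 104.7, 106.6, 54.3], 'z med', nan)
```

```bash
sed -i 's/np.ones((2,2))/np.ones((3,3))/; s/q=P\[m\].astype(np.float32)/q=P[m].astype(np.float32);q=q[np.isfinite(q).all(1)]/' m.py; python3 n.py
```

```text
top
iso (2082, [633.5, -20.9, 158.5, 90.1, 7.3], 'z med', 67.7)
lever (262, [682.2, -14.8, 15.9, 77.5, 8.2], 'z med', 145.9)
shaker (4407, [498.9, -309.5, 160.4, 161.7, 70.5], 'z med', 60.2)
stops (191, [498.9, -309.6, 88.6, 37.1, 70.4], 'z med', 109.3)
rack (1591, [513.8, 304.2, 64.8, 135.7, 18.0], 'z med', 55.6)
cheeks (443, [515.6, 305.0, 50.5, 135.7, 18.6], 'z med', 65.7)
mould (474, [523.0, 276.5, 64.4, 41.5, 18.9], 'z med', 56.0)
spare (324, [504.6, 336.9, 45.4, 40.5, 18.4], 'z med', 43.8)
bottle (1051, [713.8, 242.8, 59.5, 66.1, 31.5], 'z med', 127.0)
bowl (1144, [744.3, -256.4, 106.7, 109.3, 46.1], 'z med', 29.9)
scene
iso (2014, [636.5, -16.9, 160.4, 89.8, 7.4], 'z med', 65.4)
lever (290, [683.9, -11.5, 15.6, 77.9, 7.2], 'z med', 143.7)
shaker (1893, [499.6, -306.3, 162.8, 161.6, 70.0], 'z med', 58.1)
stops (148, [499.8, -306.9, 88.1, 35.0, 69.2], 'z med', 104.2)
rack (2001, [514.3, 306.9, 67.1, 138.4, 18.8], 'z med', 52.1)
cheeks (435, [516.5, 307.9, 51.6, 137.7, 17.8], 'z med', 64.5)
mould (430, [523.0, 279.4, 65.2, 42.5, 20.3], 'z med', 55.0)
spare (318, [507.2, 336.6, 45.0, 44.7, 19.9], 'z med', 42.6)
bottle (1905, [724.9, 248.7, 56.1, 65.3, 7.8], 'z med', 123.0)
bowl (1101, [744.2, -252.5, 106.9, 108.1, 50.3], 'z med', 33.1)
```

```bash
cat > go.py <<'E'
import sys
from h import *
def plan(x,y,z,yaw):
    """slide now (tool axes as they stand) then spin; yaw = world heading of tool x, deg"""
    o=env.get_obs();M=rot(o["tool_rot"]);d=M.T@(np.array([x,y,z])-o["position"])
    cy=np.degrees(np.arctan2(M[1,0],M[0,0]));s=(cy-yaw+180)%360-180
    n=int(np.ceil(max(abs(d).max(),np.linalg.norm(d))/45));k=int(np.ceil(abs(s)/10))
    print("t",round(o["time_s"],2),"pos",o["position"].round(1),"yaw",round(cy,2),"tilt",M[:2,2].round(4),"w",round(o["gripper_width"],1),"F",o["ft_force"].round(1),"ff",round(o["finger_force"],1))
    print("total slide",(d/400).round(4),"rows",n,"each",(d/400/max(n,1)).round(4),"| spin",round(s/90,4),"rows",k,"each",round(s/90/max(k,1),4))
if __name__=="__main__":
    a=list(map(float,sys.argv[1:]))
    for i in range(0,len(a),4):plan(*a[i:i+4])
E
python3 go.py 470 -290 330 70.4
```

```text
t 1.1 pos [ 217.9 -612.4  256.3] yaw 19.58 tilt [0.     0.0001] w 85.4 F [0.1 0.1 0.4] ff 0.0
total slide [ 0.864  -0.548  -0.1842] rows 10 each [ 0.0864 -0.0548 -0.0184] | spin -0.5646 rows 6 each -0.0941
```

```bash
python3 -m pendant '[{"slide":[0.0864,-0.0548,-0.0184],"spin":0,"gripper":1},{"slide":[0.0864,-0.0548,-0.0184],"spin":0,"gripper":1},{"slide":[0.0864,-0.0548,-0.0184],"spin":0,"gripper":1},{"slide":[0.0864,-0.0548,-0.0184],"spin":0,"gripper":1},{"slide":[0.0864,-0.0548,-0.0184],"spin":0,"gripper":1},{"slide":[0.0864,-0.0548,-0.0184],"spin":0,"gripper":1},{"slide":[0.0864,-0.0548,-0.0184],"spin":0,"gripper":1},{"slide":[0.0864,-0.0548,-0.0184],"spin":0,"gripper":1},{"slide":[0.0864,-0.0548,-0.0184],"spin":0,"gripper":1},{"slide":[0.0864,-0.0548,-0.0184],"spin":0,"gripper":1},{"slide":[0,0,0],"spin":-0.094,"gripper":1},{"slide":[0,0,0],"spin":-0.094,"gripper":1},{"slide":[0,0,0],"spin":-0.094,"gripper":1},{"slide":[0,0,0],"spin":-0.094,"gripper":1},{"slide":[0,0,0],"spin":-0.094,"gripper":1},{"slide":[0,0,0],"spin":-0.094,"gripper":1},{"slide":[0,0,0],"spin":0,"gripper":1}]'
cat > w.py <<'E'
import sys
from m import *
n=sys.argv[1];im=env.get_image("wrist");cv2.imwrite(f"pics/{n}.png",im["color"]);P=cloud(im);np.savez(n+".npz",P=P,c=im["color"])
print("eye",np.round(im["eye"],1),"fwd",att(im["attitude"])[:,2].round(3))
for a in sys.argv[2:]:
    x,y,r,z0,z1=map(float,a.split(","));print(a,rect(P,(x,y),r,z0,z1))
E
python3 w.py w1 500,-308,125,50,67 500,-308,80,95,130; python3 go.py 720 -8 260 97.3
```

```text
time_s: 3.22
position: [469.9, -290.2, 330.0]
tool_rot: [-0.0, 0.818, 0.575, 0.0]
ft_force: [-0.6, -0.2, 0.8]
gripper_width: 85.7
finger_force: 0.0
eye [ 496.1 -219.1  448.6] fwd [-0.1   -0.279 -0.955]
500,-308,125,50,67 (17701, [498.9, -308.7, 159.4, 160.3, 70.2], 'z med', 61.0)
500,-308,80,95,130 (920, [499.2, -309.2, 89.2, 36.2, 70.5], 'z med', 110.9)
t 3.27 pos [ 469.9 -290.1  330. ] yaw 70.19 tilt [0.0001 0.0001] w 85.2 F [0.2 0.5 0.3] ff 0.0
total slide [0.8754 0.3492 0.175 ] rows 9 each [0.0973 0.0388 0.0194] | spin -0.3012 rows 3 each -0.1004
```

View pics/w1.png

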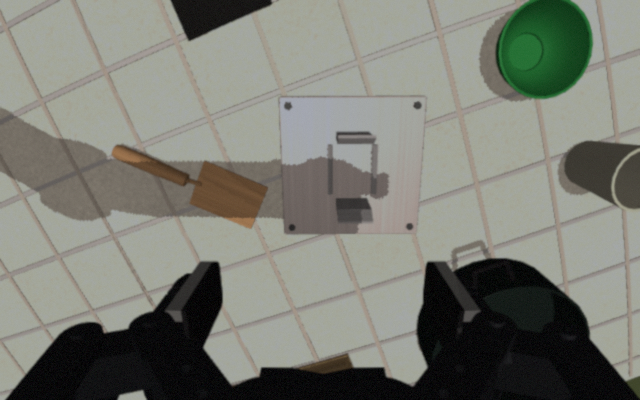

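```bash
python3 -m pendant '[{"slide":[0.0973,0.0388,0.0194],"spin":0,"gripper":0},{"slide":[0.0973,0.0388,0.0194],"spin":0,"gripper":0},{"slide":[0.0973,0.0388,0.0194],"spin":0,"gripper":0},{"slide":[0.0973,0.0388,0.0194],"spin":0,"gripper":0},{"slide":[0.0973,0.0388,0.0194],"spin":0,"gripper":0},{"slide":[0.0973,0.0388,0.0194],"spin":0,"gripper":0},{"slide":[0.0973,0.0388,0.0194],"spin":0,"gripper":0},{"slide":[0.0973,0.0388,0.0194],"spin":0,"gripper":0},{"slide":[0.0973,0.0388,0.0194],"spin":0,"gripper":0},{"slide":[0,0,0],"spin":-0.1004,"gripper":0},{"slide":[0,0,0],"spin":-0.1004,"gripper":0},{"slide":[0,0,0],"spin":-0.1004,"gripper":0},{"slide":[0,0,0],"spin":0,"gripper":0}]'
python3 w.py w2 682,-13,70,125,170 ; python3 go.py 720.5 -8 143 97.3
```

```text
time_s: 4.9
position: [719.4, -7.2, 259.8]
tool_rot: [-0.0, 0.661, 0.75, -0.0]
ft_force: [-0.8, 0.3, 0.8]
gripper_width: -0.1
finger_force: 0.0
eye [710.5  67.7 378.4] fwd [ 0.037 -0.294 -0.955]
682,-13,70,125,170 (2587, [676.9, -14.3, 27.4, 78.1, 7.6], 'z med', 147.1)
t 4.95 pos [719.4  -7.2 259.9] yaw 97.22 tilt [-0.0003  0.    ] w -0.2 F [-0.5 -0.2 -0.1] ff 0.0
total slide [-0.0025  0.0027  0.2923] rows 3 each [-0.0008  0.0009  0.0974] | spin -0.0008 rows 1 each -0.0008
```

View pics/w2.png

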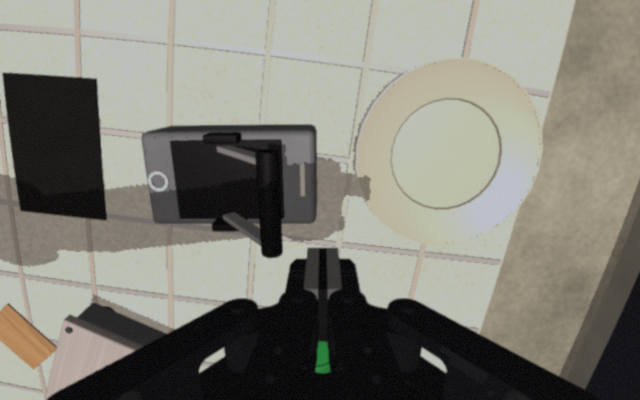

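```bash
python3 -m pendant '[{"slide":[-0.0008,0.0009,0.0974],"spin":0,"gripper":0},{"slide":[-0.0008,0.0009,0.0974],"spin":0,"gripper":0},{"slide":[-0.0008,0.0009,0.0974],"spin":0,"gripper":0},{"slide":[0,0,0],"spin":0,"gripper":0},{"slide":[0,-0.03,0],"spin":0,"gripper":0},{"slide":[0,-0.03,0],"spin":0,"gripper":0}]' && python3 -m pendant '[{"slide":[0,-0.03,0],"spin":0,"gripper":0},{"slide":[0,-0.03,0],"spin":0,"gripper":0},{"slide":[0,-0.03,0],"spin":0,"gripper":0},{"slide":[0,-0.03,0],"spin":0,"gripper":0},{"slide":[0,-0.03,0],"spin":0,"gripper":0},{"slide":[0,-0.03,0],"spin":0,"gripper":0},{"slide":[0,0,0],"spin":0,"gripper":0}]'
python3 - <<'E'
from m import *
for c in("top","scene"):
    P=cloud(env.get_image(c));print(rect(P,(635,-19),100,120,165))
E
python3 go.py 655 -16 260 108.5 500 255 300 108.5
```

```text
time_s: 5.7
position: [700.3, -10.3, 147.0]
tool_rot: [0.004, 0.66, 0.751, 0.004]
ft_force: [8.3, 0.2, 6.4]
gripper_width: -0.0
finger_force: 3.9
time_s: 6.58
position: [624.5, -20.8, 143.4]
tool_rot: [-0.0, 0.66, 0.751, -0.0]
ft_force: [0.9, 0.4, 0.1]
gripper_width: -0.1
finger_force: 0.0
(104, [585.3, -2.3, 22.3, 27.9, 0.7], 'z med', 145.2)
(258, [609.2, -4.7, 36.1, 65.4, 86.4], 'z med', 140.1)
t 6.67 pos [625.5 -20.4 143.2] yaw 97.43 tilt [0.0002 0.0001] w 0.1 F [ 0.8 -0.9 -0.5] ff 0.0
total slide [ 0.0015  0.0746 -0.292 ] rows 3 each [ 0.0005  0.0249 -0.0973] | spin -0.123 rows 2 each -0.0615
t 6.67 pos [625.5 -20.4 143.2] yaw 97.43 tilt [0.0002 0.0001] w 0.1 F [ 0.8 -0.9 -0.5] ff 0.0
total slide [ 0.7234 -0.222  -0.392 ] rows 8 each [ 0.0904 -0.0277 -0.049 ] | spin -0.123 rows 2 each -0.0615
```

```bash
python3 -m pendant '[{"slide":[0,0,-0.1],"spin":0,"gripper":0},{"slide":[0,0,-0.1],"spin":0,"gripper":0},{"slide":[0.0981,-0.021,-0.0242],"spin":0,"gripper":1},{"slide":[0.0981,-0.021,-0.0242],"spin":0,"gripper":1},{"slide":[0.0981,-0.021,-0.0242],"spin":0,"gripper":1},{"slide":[0.0981,-0.021,-0.0242],"spin":0,"gripper":1},{"slide":[0.0981,-0.021,-0.0242],"spin":0,"gripper":1},{"slide":[0.0981,-0.021,-0.0242],"spin":0,"gripper":1},{"slide":[0.0981,-0.021,-0.0242],"spin":0,"gripper":1},{"slide":[0.0981,-0.021,-0.0242],"spin":0,"gripper":1},{"slide":[0.0981,-0.021,-0.0242],"spin":0,"gripper":1},{"slide":[0,0,0],"spin":-0.0615,"gripper":1},{"slide":[0,0,0],"spin":-0.0615,"gripper":1},{"slide":[0,0,0],"spin":0,"gripper":1}]'
python3 w.py w3 523,278,40,50,61  515,305,90,61,80 505,337,40,36,49
python3 - <<'E'
from m import *
P=cloud(env.get_image("top"));print("lever",rect(P,(635,-19),100,120,165))
E
python3 go.py 523 277.5 150 108.5
```

```text
time_s: 8.43
position: [504.8, 320.3, 310.0]
tool_rot: [-0.0, 0.584, 0.811, -0.0]
ft_force: [0.4, 0.4, -0.6]
gripper_width: 85.4
finger_force: 0.0
eye [481.5 391.9 428.7] fwd [ 0.094 -0.281 -0.955]
523,278,40,50,61 (2090, [520.8, 284.2, 63.7, 60.9, 17.9], 'z med', 57.2)
515,305,90,61,80 (2168, [515.3, 305.7, 50.0, 136.8, 18.0], 'z med', 66.9)
505,337,40,36,49 (1456, [506.3, 332.7, 43.7, 41.7, 18.2], 'z med', 45.0)
lever (287, [589.5, -26.5, 22.3, 77.7, 8.1], 'z med', 145.8)
t 8.53 pos [504.8 320.  310.1] yaw 108.42 tilt [-0.0003  0.0002] w 85.2 F [ 0.4 -0.8 -1.1] ff 0.0
total slide [-0.1154  0.0097  0.4003] rows 4 each [-0.0289  0.0024  0.1001] | spin -0.0009 rows 1 each -0.0009
```

View pics/w3.png

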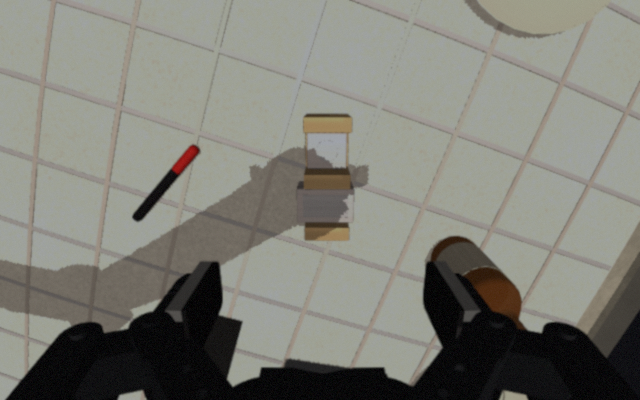

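```bash
python3 -m pendant '[{"slide":[-0.0289,0.0028,0.1],"spin":0,"gripper":1},{"slide":[-0.0289,0.0028,0.1],"spin":0,"gripper":1},{"slide":[-0.0289,0.0028,0.1],"spin":0,"gripper":1},{"slide":[-0.0289,0.0028,0.1],"spin":0,"gripper":1},{"slide":[0,0,0],"spin":0,"gripper":1}]'; python3 go.py 523.5 277 38 108.5
python3 - <<'E'
from m import *
P=cloud(env.get_image("wrist"));print(rect(P,(523,277),24,52,61),rect(P,(523,277),40,52,60))
E
```

```text
time_s: 9.15
position: [522.6, 274.8, 147.4]
tool_rot: [-0.001, 0.585, 0.811, -0.004]
ft_force: [0.3, -0.1, 1.0]
gripper_width: 85.5
finger_force: 0.0
t 9.15 pos [522.6 274.8 147.4] yaw 108.34 tilt [-0.006  -0.0048] w 85.5 F [ 0.3 -0.1  1. ] ff 0.0
total slide [0.0052 0.0059 0.2734] rows 3 each [0.0017 0.002  0.0911] | spin -0.0018 rows 1 each -0.0018
(3970, [523.7, 275.2, 47.6, 42.0, 17.8], 'z med', 57.2) (6188, [523.3, 275.5, 64.3, 42.8, 18.1], 'z med', 57.2)
```

```bash
python3 -m pendant '[{"slide":[0.001,0.001,0.07],"spin":0,"gripper":1},{"slide":[0.001,0.001,0.07],"spin":0,"gripper":1},{"slide":[0.001,0.001,0.07],"spin":0,"gripper":1},{"slide":[0,0,0.06],"spin":0,"gripper":1},{"slide":[0,0,0],"spin":0,"gripper":1},{"slide":[0,0,0],"spin":0,"gripper":1}]'; python3 go.py 523.4 276.3 38 108.3
```

```text
time_s: 9.95
position: [525.5, 280.7, 44.6]
tool_rot: [0.001, 0.584, 0.812, 0.002]
ft_force: [0.2, -0.4, 0.8]
gripper_width: 85.4
finger_force: 0.0
t 9.95 pos [525.5 280.7  44.6] yaw 108.54 tilt [0.0034 0.0027] w 85.4 F [ 0.2 -0.4  0.8] ff 0.0
total slide [-0.0089 -0.0085  0.0163] rows 1 each [-0.0089 -0.0085  0.0163] | spin 0.0026 rows 1 each 0.0026
```

```bash
python3 -m pendant '[{"slide":[-0.008,-0.004,0.0163],"spin":0,"gripper":1},{"slide":[0,0,0],"spin":0,"gripper":1},{"slide":[0,0,0],"spin":0,"gripper":1}]'; python3 go.py 523.4 276.3 38 108.3
```

```text
time_s: 10.32
position: [523.9, 275.5, 36.1]
tool_rot: [0.0, 0.584, 0.812, 0.0]
ft_force: [-0.4, 0.0, -0.1]
gripper_width: 85.7
finger_force: 0.0
t 10.32 pos [523.9 275.5  36.1] yaw 108.51 tilt [0.0004 0.0003] w 85.7 F [-0.4  0.  -0.1] ff 0.0
total slide [ 0.0023 -0.0007 -0.0047] rows 1 each [ 0.0023 -0.0007 -0.0047] | spin 0.0023 rows 1 each 0.0023
```

```bash
python3 -m pendant '[{"slide":[0,0,-0.004],"spin":0,"gripper":0},{"slide":[0,0,0],"spin":0,"gripper":0},{"slide":[0,0,0],"spin":0,"gripper":0},{"slide":[0,0,0],"spin":0,"gripper":0},{"slide":[0,0,0],"spin":0,"gripper":0}]'; python3 go.py 523.4 276.3 38 108.3;  python3 -m pendant '[{"slide":[0,0,-0.02],"spin":0,"gripper":0},{"slide":[0,0,-0.03],"spin":0,"gripper":0},{"slide":[0,0,-0.04],"spin":0,"gripper":0},{"slide":[0,0,-0.05],"spin":0,"gripper":0},{"slide":[0,0,-0.06],"spin":0,"gripper":0},{"slide":[0,0,-0.06],"spin":0,"gripper":0},{"slide":[0,0,-0.04],"spin":0,"gripper":0},{"slide":[0,0,0],"spin":0,"gripper":0},{"slide":[0,0,0],"spin":0,"gripper":0}]'
python3 w.py w4 523,277,50,110,190
python3 - <<'E'
from m import *
P=cloud(env.get_image("top"));print("mat",[np.nanmedian(P[251,320])]);c=env.get_image("top")["color"]
m=(c.max(2)<45)&(abs(P[...,2]-3)<8)&(np.hypot(P[...,0]-430,P[...,1])<150);q=P[m].astype(np.float32);print(cv2.minAreaRect(np.ascontiguousarray(q[:,:2])),np.median(q[:,2]))
E
python3 go.py 425 0 160 90
```

```text
time_s: 10.95
position: [523.9, 275.8, 38.1]
tool_rot: [0.0, 0.584, 0.812, 0.0]
ft_force: [-1.1, -0.6, 5.4]
gripper_width: 63.1
finger_force: 67.4
t 10.95 pos [523.9 275.8  38.1] yaw 108.53 tilt [0.0005 0.0003] w 63.1 F [-1.1 -0.6  5.4] ff 67.4
total slide [ 0.0015 -0.0007  0.0002] rows 1 each [ 0.0015 -0.0007  0.0002] | spin 0.0025 rows 1 each 0.0025
time_s: 12.08
position: [523.3, 275.0, 156.7]
tool_rot: [-0.0, 0.584, 0.812, -0.001]
ft_force: [0.4, 0.2, -2.6]
gripper_width: 63.4
finger_force: 66.7
eye [500.1 346.8 275.2] fwd [ 0.093 -0.282 -0.955]
523,277,50,110,190 (29149, [523.0, 277.0, 99.6, 42.0, 18.2], 'z med', 175.6)
mat [np.float64(1.9722392187306923)]
((458.84173583984375, -26.722244262695312), (189.37789916992188, 157.05714416503906), 0.46489378809928894) 3.0737824
t 12.22 pos [523.2 275.1 156.3] yaw 108.53 tilt [-0.002  -0.0011] w 63.7 F [-0.3  0.1 -2.4] ff 66.7
total slide [-0.5741 -0.4515 -0.0079] rows 7 each [-0.082  -0.0645 -0.0011] | spin 0.2059 rows 2 each 0.1029
```

View pics/w4.png

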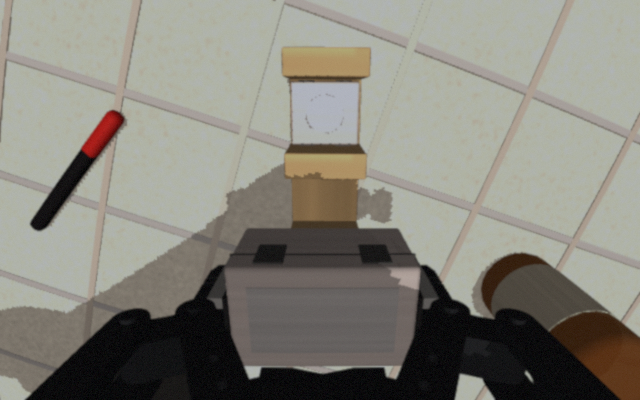

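```bash
python3 -m pendant '[{"slide":[-0.0366,-0.026,0],"spin":0,"gripper":0},{"slide":[-0.0732,-0.0519,-0.0012],"spin":0,"gripper":0},{"slide":[-0.0732,-0.0519,-0.0012],"spin":0,"gripper":0},{"slide":[-0.0732,-0.0519,-0.0012],"spin":0,"gripper":0},{"slide":[-0.0732,-0.0519,-0.0012],"spin":0,"gripper":0},{"slide":[-0.0732,-0.0519,-0.0012],"spin":0,"gripper":0},{"slide":[-0.0732,-0.0519,-0.0012],"spin":0,"gripper":0},{"slide":[-0.0732,-0.0519,-0.0012],"spin":0,"gripper":0},{"slide":[-0.0366,-0.026,0],"spin":0,"gripper":0},{"slide":[0,0,0],"spin":0.0686,"gripper":0},{"slide":[0,0,0],"spin":0.0686,"gripper":0},{"slide":[0,0,0],"spin":0.0686,"gripper":0},{"slide":[0,0,0],"spin":0,"gripper":0},{"slide":[0,0,0],"spin":0,"gripper":0}]'
python3 - <<'E'
from m import *
Pt=np.load("top.npz")["P"];print("mat",Pt[251,320],Pt[231,289],Pt[273,352])
im=env.get_image("scene");P=cloud(im);np.savez("s5.npz",P=P)
m=(np.hypot(P[...,0]-440,P[...,1])<110)&(P[...,2]>40);v,u=np.where(m);print(u.min(),u.max(),v.min(),v.max())
cv2.imwrite("pics/s5.png",cv2.resize(cv2.convertScaleAbs(im["color"][90:240,230:400],alpha=1.8),None,fx=4,fy=4,interpolation=cv2.INTER_CUBIC)[:600,:680])
E
python3 go.py 440 0 60 90
```

```text
time_s: 13.98
position: [440.3, 0.2, 160.8]
tool_rot: [-0.0, 0.707, 0.707, -0.0]
ft_force: [-0.4, 0.1, -2.7]
gripper_width: 63.7
finger_force: 66.7
mat [418.09743689 -26.90095141   2.3911417 ] [465.39081292  46.87874882   3.27043842] [ 366.34333579 -102.54778281    2.04384154]
309 361 0 173
t 14.03 pos [4.404e+02 3.000e-01 1.608e+02] yaw 90.05 tilt [-0.0003 -0.0001] w 63.3 F [-1.1 -0.3 -3. ] ff 66.7
total slide [-0.0008 -0.0008  0.2519] rows 3 each [-0.0003 -0.0003  0.084 ] | spin 0.0005 rows 1 each 0.0005
```

View pics/s5.png

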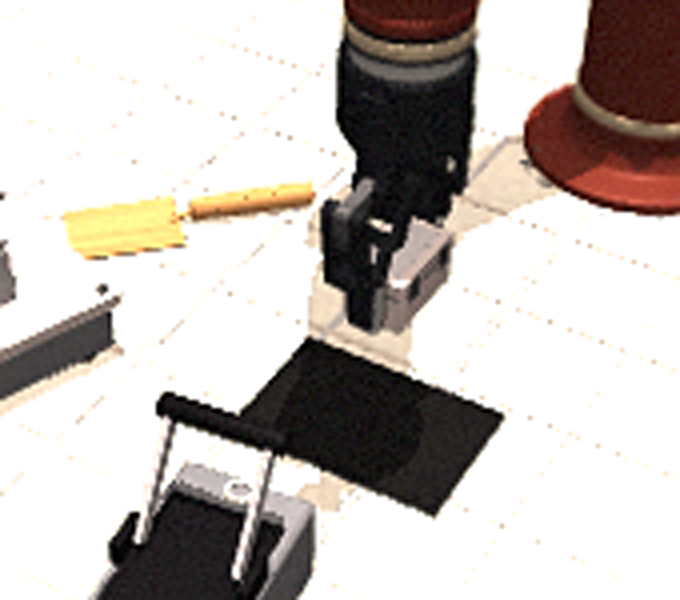

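Run:
```python
import numpy as np
P=np.load("s5.npz")["P"]
m=(abs(P[...,0]-440)<75)&(abs(P[...,1])<60)&(P[...,2]>100)&(P[...,2]<200)
q=P[m]
for a in range(-30,35,5):
    s=q[(q[:,1]>=a)&(q[:,1]<a+5)]
    if len(s): i=s[:,2].argsort()[:3]; print(a,len(s),s[i].round(0).tolist())
f=q[q[:,0]>476];print("finger pts x>476 zmin",np.sort(f[:,2])[:6].round(1),"mould x<470 zmin",np.sort(q[(q[:,0]<470)&(q[:,1]>5)][:,2])[:8].round(1))
```

```text
-15 10 [[474.0, -13.0, 145.0], [474.0, -13.0, 148.0], [472.0, -14.0, 150.0]]
-10 11 [[455.0, -6.0, 177.0], [452.0, -8.0, 178.0], [506.0, -8.0, 191.0]]
-5 36 [[481.0, -3.0, 142.0], [486.0, -3.0, 149.0], [486.0, -0.0, 150.0]]
0 52 [[480.0, 2.0, 141.0], [487.0, 3.0, 149.0], [483.0, 1.0, 152.0]]
5 77 [[480.0, 7.0, 140.0], [479.0, 9.0, 143.0], [484.0, 10.0, 147.0]]
10 148 [[481.0, 11.0, 142.0], [472.0, 14.0, 143.0], [479.0, 12.0, 145.0]]
15 69 [[473.0, 17.0, 143.0], [471.0, 16.0, 144.0], [473.0, 20.0, 144.0]]
20 169 [[445.0, 23.0, 140.0], [414.0, 23.0, 141.0], [419.0, 23.0, 142.0]]
25 6 [[451.0, 25.0, 158.0], [455.0, 25.0, 158.0], [427.0, 25.0, 166.0]]
finger pts x>476 zmin [139.8 140.7 142.1 142.3 143.3 144.7] mould x<470 zmin [140.5 141.2 141.6 142.  142.6 142.7 143.4 143.5]
```

```bash
python3 -m pendant '[{"slide":[-0.025,0,0.03],"spin":0,"gripper":0},{"slide":[-0.025,0,0.06],"spin":0,"gripper":0},{"slide":[0,0,0.07],"spin":0,"gripper":0},{"slide":[0,0,0.07],"spin":0,"gripper":0},{"slide":[0,0,0.06],"spin":0,"gripper":0},{"slide":[0,0,0.04],"spin":0,"gripper":0},{"slide":[0,0,0.007],"spin":0,"gripper":0},{"slide":[0,0,0],"spin":0,"gripper":0},{"slide":[0,0,0],"spin":0,"gripper":0}]'; python3 -m pendant '[{"slide":[0,0,0.004],"spin":0,"gripper":0},{"slide":[0,0,0],"spin":0,"gripper":0},{"slide":[0,0,0],"spin":0,"gripper":0}]';python3 -m pendant '[{"slide":[0,0,0.003],"spin":0,"gripper":0},{"slide":[0,0,0],"spin":0,"gripper":0},{"slide":[0,0,0],"spin":0,"gripper":0}]'
```

```text
time_s: 15.15
position: [441.1, -19.5, 26.5]
tool_rot: [0.0, 0.707, 0.707, 0.0]
ft_force: [0.5, 0.8, -2.8]
gripper_width: 63.3
finger_force: 66.7
time_s: 15.52
position: [440.8, -19.3, 24.5]
tool_rot: [0.0, 0.707, 0.707, 0.0]
ft_force: [-0.4, 0.2, -3.3]
gripper_width: 63.1
finger_force: 66.7
time_s: 15.9
position: [440.7, -19.3, 23.1]
tool_rot: [-0.0, 0.707, 0.707, 0.0]
ft_force: [0.5, -0.2, -2.3]
gripper_width: 63.3
finger_force: 66.7
```

```bash
python3 -m pendant '[{"slide":[0,0,0.003],"spin":0,"gripper":0},{"slide":[0,0,0],"spin":0,"gripper":0},{"slide":[0,0,0],"spin":0,"gripper":0}]';python3 -m pendant '[{"slide":[0,0,0.0025],"spin":0,"gripper":0},{"slide":[0,0,0],"spin":0,"gripper":0},{"slide":[0,0,0],"spin":0,"gripper":0}]'
```

```text
time_s: 16.27
position: [440.8, -19.3, 22.2]
tool_rot: [0.0, 0.707, 0.707, 0.0]
ft_force: [-0.2, 0.2, 2.0]
gripper_width: 63.1
finger_force: 69.7
time_s: 16.65
position: [440.7, -19.3, 22.1]
tool_rot: [0.0, 0.707, 0.707, 0.0]
ft_force: [-0.9, 0.1, 13.3]
gripper_width: 63.5
finger_force: 75.8
```

```bash
python3 -m pendant '[{"slide":[0,0,-0.001],"spin":0,"gripper":1},{"slide":[0,0,0],"spin":0,"gripper":1},{"slide":[0,0,0],"spin":0,"gripper":1},{"slide":[0,0,0],"spin":0,"gripper":1},{"slide":[0,0,-0.03],"spin":0,"gripper":1},{"slide":[0,0,-0.07],"spin":0,"gripper":1},{"slide":[0,0,-0.1],"spin":0,"gripper":1},{"slide":[0,0,-0.1],"spin":0,"gripper":1},{"slide":[0,0,0],"spin":0.1,"gripper":1},{"slide":[0,0,0],"spin":0.1,"gripper":1},{"slide":[0,0,0],"spin":0.1,"gripper":1},{"slide":[0,0,0],"spin":0.1,"gripper":1},{"slide":[0,0,0],"spin":0.1,"gripper":1},{"slide":[0,0,0],"spin":0.1,"gripper":1},{"slide":[0,0,0],"spin":0.1,"gripper":1},{"slide":[0,0,0],"spin":0.1,"gripper":1},{"slide":[0,0,0],"spin":0.1,"gripper":1},{"slide":[0,0,0],"spin":0.1,"gripper":1}]'
python3 w.py w6 440,-20,60,30,55
python3 - <<'E'
from m import *
for c in("top","scene"):print(rect(cloud(env.get_image(c)),(440,-20),60,30,50))
E
python3 go.py 440.5 -19.5 140 0
```

```text
time_s: 18.9
position: [440.4, -19.1, 142.1]
tool_rot: [-0.0, 1.0, -0.002, 0.0]
ft_force: [-0.6, 0.5, 0.0]
gripper_width: 85.7
finger_force: 0.0
eye [516.7 -19.7 260.7] fwd [-0.295  0.002 -0.955]
440,-20,60,30,55 (5606, [442.0, -17.7, 41.4, 64.3, 89.9], 'z med', 40.1)
None
(294, [443.3, -14.6, 40.2, 66.1, 89.8], 'z med', 36.9)
t 19.05 pos [440.5 -19.1 141.9] yaw 0.17 tilt [0.0003 0.0003] w 85.5 F [-0.7  0.1  0.1] ff 0.0
total slide [-0.0001  0.0011  0.0047] rows 1 each [-0.0001  0.0011  0.0047] | spin 0.0019 rows 1 each 0.0019
```

```bash
python3 -m pendant '[{"slide":[0.001,0,0.05],"spin":0.002,"gripper":1},{"slide":[0,0,0.08],"spin":0,"gripper":1},{"slide":[0,0,0.08],"spin":0,"gripper":1},{"slide":[0,0,0.03],"spin":0,"gripper":1},{"slide":[0,0,0.012],"spin":0,"gripper":1},{"slide":[0,0,0],"spin":0,"gripper":1},{"slide":[0,0,0],"spin":0,"gripper":1}]'; python3 -m pendant '[{"slide":[0,0,0],"spin":0,"gripper":0},{"slide":[0,0,0],"spin":0,"gripper":0},{"slide":[0,0,0],"spin":0,"gripper":0},{"slide":[0,0,0],"spin":0,"gripper":0},{"slide":[0,0,0],"spin":0,"gripper":0},{"slide":[0,0,0],"spin":0,"gripper":0}]'
```

```text
time_s: 19.92
position: [441.6, -19.3, 41.4]
tool_rot: [-0.0, 1.0, -0.001, 0.001]
ft_force: [-0.7, 0.5, -0.1]
gripper_width: 85.5
finger_force: 0.0
time_s: 20.68
position: [441.3, -18.9, 41.1]
tool_rot: [-0.0, 1.0, -0.001, 0.0]
ft_force: [-1.4, 1.1, 5.6]
gripper_width: 38.6
finger_force: 61.5
```

```bash
python3 -m pendant '[{"slide":[0,0,-0.02],"spin":0,"gripper":0},{"slide":[0,0,-0.05],"spin":0,"gripper":0},{"slide":[0,0,-0.08],"spin":0,"gripper":0},{"slide":[0,0,-0.08],"spin":0,"gripper":0},{"slide":[0,0,-0.08],"spin":0,"gripper":0},{"slide":[0,0,-0.07],"spin":0,"gripper":0},{"slide":[0,0,-0.02],"spin":0,"gripper":0},{"slide":[0,0,0],"spin":0,"gripper":0}]'
python3 w.py w7 441,-19,60,170,205; python3 go.py 499 -309 200 70.4
python3 - <<'E'
from m import *
for c in("top","scene"):print(rect(cloud(env.get_image(c)),(441,-19),45,160,200))
E
```

```text
time_s: 21.68
position: [440.6, -19.3, 200.3]
tool_rot: [-0.0, 1.0, -0.002, -0.0]
ft_force: [-0.9, -0.5, -3.4]
gripper_width: 38.6
finger_force: 60.9
eye [517.  -19.7 318.9] fwd [-0.296  0.001 -0.955]
441,-19,60,170,205 (17879, [440.9, -19.3, 65.2, 66.4, 0.2], 'z med', 199.2)
t 21.73 pos [440.3 -19.3 199.8] yaw -0.18 tilt [-0.002   0.0001] w 39.2 F [ 0.4  0.2 -3.1] ff 60.9
total slide [ 0.1491  0.7238 -0.0009] rows 7 each [ 2.130e-02  1.034e-01 -1.000e-04] | spin -0.7842 rows 8 each -0.098
None
(529, [445.3, -15.2, 64.6, 65.5, 77.6], 'z med', 193.3)
```

View pics/w7.png

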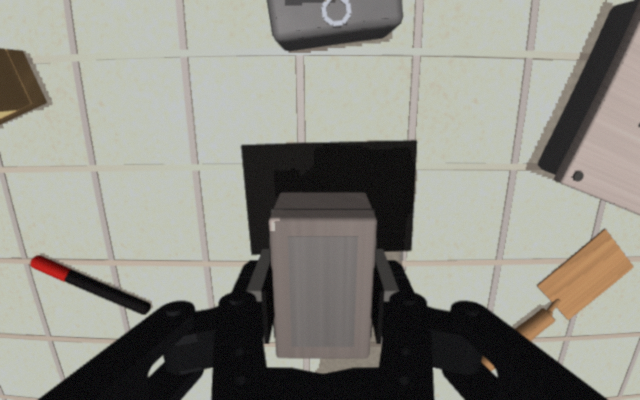

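```bash
python3 -m pendant '[{"slide":[0,0,0],"spin":-0.098,"gripper":0},{"slide":[0,0,0],"spin":-0.098,"gripper":0},{"slide":[0,0,0],"spin":-0.098,"gripper":0},{"slide":[0,0,0],"spin":-0.098,"gripper":0},{"slide":[0,0,0],"spin":-0.098,"gripper":0},{"slide":[0,0,0],"spin":-0.098,"gripper":0},{"slide":[0,0,0],"spin":-0.098,"gripper":0},{"slide":[0,0,0],"spin":-0.098,"gripper":0},{"slide":[-0.0462,0.0211,0],"spin":0,"gripper":0},{"slide":[-0.0925,0.0423,0],"spin":0,"gripper":0},{"slide":[-0.0925,0.0423,0],"spin":0,"gripper":0},{"slide":[-0.0925,0.0423,0],"spin":0,"gripper":0},{"slide":[-0.0925,0.0423,0],"spin":0,"gripper":0},{"slide":[-0.0925,0.0423,0],"spin":0,"gripper":0},{"slide":[-0.0925,0.0423,0],"spin":0,"gripper":0},{"slide":[-0.0925,0.0423,0],"spin":0,"gripper":0},{"slide":[-0.0925,0.0423,0],"spin":0,"gripper":0},{"slide":[-0.0462,0.0211,0],"spin":0,"gripper":0},{"slide":[0,0,0],"spin":0,"gripper":0},{"slide":[0,0,0],"spin":0,"gripper":0}]'
python3 w.py w8 499,-309,125,55,66 499,-309,80,105,125
python3 - <<'E'
from m import *
o=env.get_obs();M=rot(o["tool_rot"]);P=np.load("w8.npz")["P"]
T=(P-o["position"])@M   # tool coords
m=(abs(T[...,0])<45)&(abs(T[...,1])<17)&(T[...,2]>-6)&(T[...,2]<8)
q=T[m];print("mould tool x range",np.percentile(q[:,0],[0,.5,99.5,100]).round(1),"z",np.median(q[:,2]))
m2=(P[...,2]>105)&(P[...,2]<125)&(np.hypot(P[...,0]-499,P[...,1]+309)<60)
q=T[m2];a=q[q[:,0]<np.median(q[:,0])] if 0 else q
c=(q[:,0].min()+q[:,0].max())/2
for s in(q[q[:,0]<c],q[q[:,0]>c]):print("stop",len(s),"x",np.percentile(s[:,0],[1,50,99]).round(1),"y",np.percentile(s[:,1],[1,99]).round(1),"z",np.median(s[:,2]).round(1))
E
python3 go.py 472 -384 200 70.4
```

```text
time_s: 24.32
position: [472.6, -382.1, 199.4]
tool_rot: [-0.002, 0.817, 0.577, 0.0]
ft_force: [-0.8, 0.1, -3.1]
gripper_width: 38.7
finger_force: 60.8
eye [ 498.8 -311.3  318.2] fwd [-0.1   -0.277 -0.956]
499,-309,125,55,66 (37955, [495.5, -318.8, 139.5, 160.6, 70.4], 'z med', 61.0)
499,-309,80,105,125 (2496, [499.2, -309.0, 89.5, 36.0, 70.6], 'z med', 113.2)
mould tool x range [-33.1 -31.6  31.6  32.2] z 1.494082574699182
stop 1127 x [32.7 37.5 41.9] y [-17.2  18.4] z 87.0
stop 1459 x [112.5 117.1 121.7] y [-17.2  18.1] z 87.1
t 24.38 pos [ 472.9 -381.9  199.8] yaw 70.52 tilt [-0.001   0.0026] w 38.9 F [ 1.2  0.  -3.4] ff 60.8
total slide [-0.0058 -0.0004 -0.0004] rows 1 each [-0.0058 -0.0004 -0.0004] | spin 0.0013 rows 1 each 0.0013
```

View pics/w8.png

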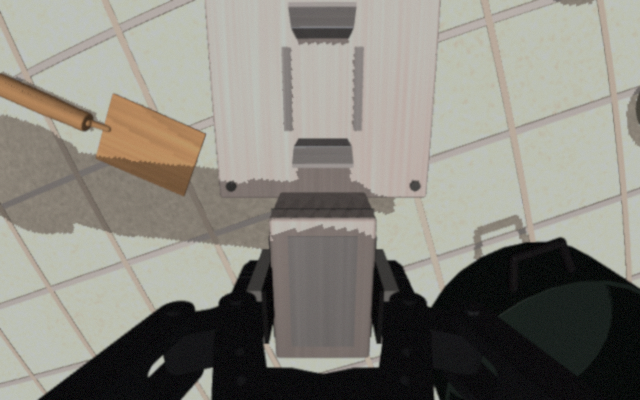

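```bash
python3 -m pendant '[{"slide":[0,0,0],"spin":0,"gripper":0},{"slide":[0,0,0],"spin":0,"gripper":0}]'
cat > rel.py <<'E'
from m import *
im=env.get_image("wrist");P=cloud(im);o=env.get_obs();M=rot(o["tool_rot"]);T=(P-o["position"])@M
p=lambda a:np.percentile(a,[.5,99.5]).round(2)
m=(abs(T[...,2]-1.5)<3)&(T[...,0]>17)&(T[...,0]<30)&(abs(T[...,1])<26);print("mould y",p(T[m][:,1]))
m=(abs(T[...,2]-1.5)<3)&(abs(T[...,0])<45)&(abs(T[...,1])<15);print("mould x",p(T[m][:,0]),np.median(T[m][:,2]))
m=(P[...,2]>108)&(P[...,2]<122)&(np.hypot(P[...,0]-499,P[...,1]+309)<60);q=T[m].astype(np.float32)
print("stops x",p(q[:,0]),"y",p(q[:,1]),cv2.minAreaRect(np.ascontiguousarray(q[:,:2])))
m=(P[...,2]>63.5)&(P[...,2]<72)&(np.hypot(P[...,0]-499,P[...,1]+309)<40);q=T[m];q=q[abs(q[:,0]-77)<24]
for s in(q[q[:,1]<0],q[q[:,1]>0]):print("lip",len(s),p(s[:,1]) if len(s) else "")
print(o["position"].round(2),M[:2,2].round(4),np.degrees(np.arctan2(M[1,0],M[0,0])))
E
python3 rel.py
```

```text
time_s: 24.62
position: [473.0, -383.3, 200.8]
tool_rot: [-0.0, 0.817, 0.577, 0.0]
ft_force: [0.4, -0.0, -2.7]
gripper_width: 38.7
finger_force: 60.8
mould y [-19.23  20.59]
mould x [-30.89  32.1 ] 1.0547289367459824
stops x [ 34.78 123.5 ] y [-17.92  17.54] ((79.22205352783203, -0.2302227020263672), (36.12517547607422, 89.20440673828125), 89.81092071533203)
lip 630 [-28.09 -22.09]
lip 616 [21.19 27.68]
[ 472.87 -383.54  200.76] [0.0001 0.    ] 70.4306455905247
```

```bash
python3 -m pendant '[{"slide":[0.0365,-0.0022,0],"spin":0,"gripper":0},{"slide":[0.06,0,0],"spin":0,"gripper":0},{"slide":[0.06,0,0.02],"spin":0,"gripper":0},{"slide":[0.04,0,0.03],"spin":0,"gripper":0},{"slide":[0,0,0.05],"spin":0,"gripper":0},{"slide":[0,0,0.01],"spin":0,"gripper":0},{"slide":[0,0,0],"spin":0,"gripper":0},{"slide":[0,0,0],"spin":0,"gripper":0},{"slide":[0,0,0],"spin":0,"gripper":0}]'; python3 go.py 498.4 -309.2 105 70.4
```

```text
time_s: 25.8
position: [498.5, -310.1, 157.2]
tool_rot: [0.001, 0.817, 0.576, 0.0]
ft_force: [1.0, -0.3, -3.2]
gripper_width: 38.7
finger_force: 60.9
t 25.8 pos [ 498.5 -310.1  157.2] yaw 70.35 tilt [ 0.0012 -0.0007] w 38.7 F [ 1.  -0.3 -3.2] ff 60.9
total slide [ 0.0021 -0.0013  0.1306] rows 2 each [ 0.001  -0.0006  0.0653] | spin -0.0005 rows 1 each -0.0005
```

```bash
python3 -m pendant '[{"slide":[0.001,0,0.015],"spin":0,"gripper":0},{"slide":[0,0,0.025],"spin":0,"gripper":0},{"slide":[0,0,0.025],"spin":0,"gripper":0},{"slide":[0,0,0.015],"spin":0,"gripper":0},{"slide":[0,0,0],"spin":0,"gripper":0},{"slide":[0,0,0],"spin":0,"gripper":0}]'; python3 go.py 498.4 -309.2 105 70.4;  python3 -m pendant '[{"slide":[0,0,0.015],"spin":0,"gripper":0},{"slide":[0,0,0.015],"spin":0,"gripper":0},{"slide":[0,0,0.01],"spin":0,"gripper":0},{"slide":[0,0,0],"spin":0,"gripper":0},{"slide":[0,0,0],"spin":0,"gripper":0}]';python3 go.py 498.4 -309.2 98 70.4
```

```text
time_s: 26.55
position: [498.7, -309.5, 124.7]
tool_rot: [0.0, 0.817, 0.576, 0.0]
ft_force: [0.4, -0.1, -3.0]
gripper_width: 38.6
finger_force: 60.9
t 26.55 pos [ 498.7 -309.5  124.7] yaw 70.38 tilt [ 0.0005 -0.0002] w 38.6 F [ 0.4 -0.1 -3. ] ff 60.9
total slide [ 0.0004 -0.0008  0.0493] rows 1 each [ 0.0004 -0.0008  0.0493] | spin -0.0002 rows 1 each -0.0002
time_s: 27.18
position: [498.5, -309.4, 108.6]
tool_rot: [0.0, 0.817, 0.576, 0.0]
ft_force: [1.3, 0.2, -2.8]
gripper_width: 38.5
finger_force: 60.9
t 27.18 pos [ 498.5 -309.4  108.6] yaw 70.38 tilt [ 0.0003 -0.    ] w 38.5 F [ 1.3  0.2 -2.8] ff 60.9
total slide [ 0.0004 -0.0005  0.0265] rows 1 each [ 0.0004 -0.0005  0.0265] | spin -0.0002 rows 1 each -0.0002
```

No contact so far; entering the narrow part.

```bash
python3 -m pendant '[{"slide":[0,0,0.008],"spin":0,"gripper":0},{"slide":[0,0,0.006],"spin":0,"gripper":0},{"slide":[0,0,0],"spin":0,"gripper":0},{"slide":[0,0,0],"spin":0,"gripper":0}]';  python3 -m pendant '[{"slide":[0,0,0.005],"spin":0,"gripper":0},{"slide":[0,0,0],"spin":0,"gripper":0},{"slide":[0,0,0],"spin":0,"gripper":0}]'; python3 -m pendant '[{"slide":[0,0,0.004],"spin":0,"gripper":0},{"slide":[0,0,0],"spin":0,"gripper":0},{"slide":[0,0,0],"spin":0,"gripper":0}]'
```

```text
time_s: 27.68
position: [498.4, -309.4, 103.0]
tool_rot: [0.0, 0.817, 0.576, 0.0]
ft_force: [-1.2, -0.3, -2.1]
gripper_width: 38.9
finger_force: 60.9
time_s: 28.05
position: [498.4, -309.4, 101.0]
tool_rot: [-0.0, 0.817, 0.576, 0.0]
ft_force: [0.6, 0.3, -2.9]
gripper_width: 39.1
finger_force: 60.9
time_s: 28.42
position: [498.4, -309.3, 99.4]
tool_rot: [-0.0, 0.817, 0.576, 0.0]
ft_force: [0.7, -0.2, -2.6]
gripper_width: 39.0
finger_force: 60.9
```

```bash
python3 -m pendant '[{"slide":[0,0,0.003],"spin":0,"gripper":0},{"slide":[0,0,0],"spin":0,"gripper":0},{"slide":[0,0,0],"spin":0,"gripper":0}]';  python3 -m pendant '[{"slide":[0,0,0.0025],"spin":0,"gripper":0},{"slide":[0,0,0],"spin":0,"gripper":0},{"slide":[0,0,0],"spin":0,"gripper":0}]'
```

```text
time_s: 28.8
position: [498.5, -309.4, 98.2]
tool_rot: [0.0, 0.817, 0.576, 0.0]
ft_force: [0.8, -0.5, -3.0]
gripper_width: 39.3
finger_force: 60.9
time_s: 29.18
position: [498.5, -309.4, 98.2]
tool_rot: [0.0, 0.817, 0.576, 0.0]
ft_force: [-1.5, 0.4, 5.2]
gripper_width: 38.9
finger_force: 61.9
```

```bash
python3 -m pendant '[{"slide":[0,0,0],"spin":0,"gripper":1},{"slide":[0,0,0],"spin":0,"gripper":1},{"slide":[0,0,0],"spin":0,"gripper":1},{"slide":[0,0,0],"spin":0,"gripper":1},{"slide":[0,0,0],"spin":0,"gripper":1},{"slide":[0,0,-0.03],"spin":0,"gripper":1},{"slide":[0,0,-0.07],"spin":0,"gripper":1},{"slide":[0,0,-0.1],"spin":0,"gripper":1},{"slide":[0,0,-0.1],"spin":0,"gripper":1},{"slide":[0,0,-0.1],"spin":0,"gripper":1},{"slide":[-0.07,0,0],"spin":0,"gripper":1},{"slide":[-0.07,0,0],"spin":0,"gripper":1},{"slide":[0,0,0],"spin":0,"gripper":1}]'; python3 w.py w9 499,-309,50,85,104 499,-309,70,108,122 500,-308,115,56,66
python3 - <<'E'
from m import *
P=cloud(env.get_image("top"));print("lever",rect(P,(635,-19),100,120,165))
E
python3 go.py 549 -30 300 97.3
```

```text
time_s: 30.8
position: [477.8, -365.2, 257.9]
tool_rot: [0.001, 0.819, 0.574, -0.001]
ft_force: [-0.7, 0.2, -0.5]
gripper_width: 85.3
finger_force: 0.0
eye [ 504.3 -293.9  376.3] fwd [-0.101 -0.281 -0.954]
499,-309,50,85,104 (4427, [499.0, -311.0, 65.9, 41.1, 71.2], 'z med', 97.1)
499,-309,70,108,122 (1154, [499.1, -309.0, 89.2, 36.2, 70.5], 'z med', 114.6)
500,-308,115,56,66 (26023, [499.2, -308.9, 160.5, 160.7, 70.5], 'z med', 61.0)
lever (277, [590.3, -25.9, 23.2, 76.5, 7.8], 'z med', 145.6)
t 30.9 pos [ 479.8 -361.5  257.6] yaw 70.39 tilt [0.0008 0.0008] w 85.5 F [ 0.5 -0.1 -0.1] ff 0.0
total slide [ 0.8387 -0.1152 -0.1052] rows 8 each [ 0.1048 -0.0144 -0.0131] | spin -0.299 rows 3 each -0.0997
```

View pics/w9.png

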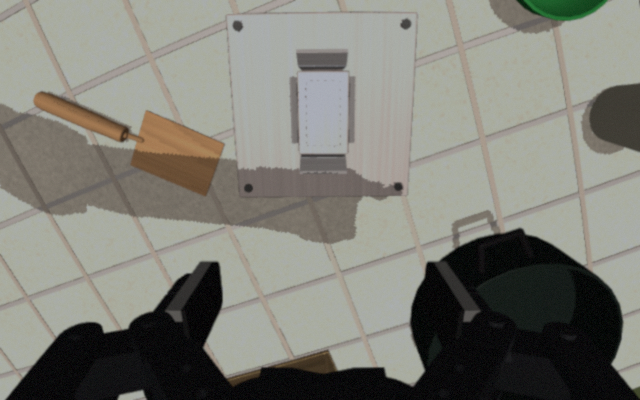

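```bash
python3 -m pendant '[{"slide":[0.1048,-0.0144,0],"spin":0,"gripper":0},{"slide":[0.1048,-0.0144,0],"spin":0,"gripper":0},{"slide":[0.1048,-0.0144,0],"spin":0,"gripper":0},{"slide":[0.1048,-0.0144,0],"spin":0,"gripper":0},{"slide":[0.1048,-0.0144,0],"spin":0,"gripper":0},{"slide":[0.1048,-0.0144,0],"spin":0,"gripper":0},{"slide":[0.1048,-0.0144,0],"spin":0,"gripper":0},{"slide":[0.1048,-0.0144,0],"spin":0,"gripper":0},{"slide":[0,0,0],"spin":-0.0997,"gripper":0},{"slide":[0,0,0],"spin":-0.0997,"gripper":0},{"slide":[0,0,0],"spin":-0.0997,"gripper":0},{"slide":[0,0,0],"spin":0,"gripper":0},{"slide":[0,0,0],"spin":0,"gripper":0}]'; python3 go.py 549.5 -30 143 97.3
```

```text
time_s: 32.52
position: [548.7, -29.9, 257.4]
tool_rot: [-0.0, 0.661, 0.75, 0.0]
ft_force: [0.5, -0.2, 0.3]
gripper_width: 0.1
finger_force: 0.0
t 32.52 pos [548.7 -29.9 257.4] yaw 97.25 tilt [0.0001 0.0004] w 0.1 F [ 0.5 -0.2  0.3] ff 0.0
total slide [-0.0006  0.002   0.2859] rows 3 each [-0.0002  0.0007  0.0953] | spin -0.0006 rows 1 each -0.0006
```

```bash
python3 -m pendant '[{"slide":[0,0,0.0953],"spin":0,"gripper":0},{"slide":[0,0,0.0953],"spin":0,"gripper":0},{"slide":[0,0,0.0953],"spin":0,"gripper":0},{"slide":[0,0,0],"spin":0,"gripper":0},{"slide":[0,0,0],"spin":0,"gripper":0},{"slide":[0,0.03,0],"spin":0,"gripper":0},{"slide":[0,0.03,0],"spin":0,"gripper":0},{"slide":[0,0.03,0],"spin":0,"gripper":0},{"slide":[0,0.03,0],"spin":0,"gripper":0},{"slide":[0,0.03,0],"spin":0,"gripper":0},{"slide":[0,0.03,0],"spin":0,"gripper":0},{"slide":[0,0.03,0],"spin":0,"gripper":0},{"slide":[0,0.03,0],"spin":0,"gripper":0},{"slide":[0,0,0],"spin":0,"gripper":0},{"slide":[0,0,0],"spin":0,"gripper":0}]'; python3 -m pendant '[{"slide":[0,-0.01,-0.06],"spin":0,"gripper":0},{"slide":[0,0,-0.1],"spin":0,"gripper":0},{"slide":[0,0,-0.1],"spin":0,"gripper":0},{"slide":[0,-0.1,0],"spin":0,"gripper":0},{"slide":[0,-0.1,0],"spin":0,"gripper":0},{"slide":[0,-0.1,0],"spin":0,"gripper":0},{"slide":[0,-0.05,0],"spin":0,"gripper":0},{"slide":[0,0,0],"spin":0,"gripper":0},{"slide":[0,0,0],"spin":0,"gripper":0},{"slide":[0,0,0],"spin":0,"gripper":0}]'
python3 - <<'E'
from m import *
for c in("top","scene"):
    P=cloud(env.get_image(c));print(c,"lever",rect(P,(660,-15),75,120,165),"mould",rect(P,(499,-309),50,85,104),"spare",rect(P,(505,337),36,36,49))
E
python3 go.py 549.5 -30 143 97.3
```

```text
time_s: 34.4
position: [643.5, -18.6, 142.2]
tool_rot: [-0.001, 0.661, 0.751, -0.001]
ft_force: [0.4, -0.4, 0.8]
gripper_width: 0.2
finger_force: 0.0
time_s: 35.65
position: [502.1, -36.6, 246.7]
tool_rot: [0.0, 0.661, 0.751, 0.0]
ft_force: [-1.2, 0.9, -0.9]
gripper_width: 0.1
finger_force: 0.0
top lever (280, [676.6, -15.4, 28.7, 76.8, 5.1], 'z med', 145.3) mould (567, [499.4, -310.4, 70.4, 42.5, 70.3], 'z med', 96.0) spare (309, [504.6, 337.1, 45.1, 41.1, 18.3], 'z med', 44.2)
scene lever (287, [684.7, -10.6, 17.2, 77.4, 8.2], 'z med', 143.8) mould (301, [502.5, -305.4, 83.2, 39.8, 70.3], 'z med', 94.6) spare (323, [507.8, 335.8, 47.1, 46.3, 19.1], 'z med', 42.7)
t 35.75 pos [501.8 -36.6 246.6] yaw 97.32 tilt [0.0001 0.0005] w 0.2 F [ 0.7  0.7 -0.7] ff 0.0
total slide [0.0011 0.1202 0.259 ] rows 3 each [0.0004 0.0401 0.0863] | spin 0.0002 rows 1 each 0.0002
```

```bash
python3 -c "
from plant import env
print(env.finish_job())"
```

```text
the job is handed in; nothing more can be done
None
```

The job is handed in at about 36 s: I threw the isolator off, set the larger mould fully down in the shaker nest between the end stops and let go, then threw the isolator back on. The smaller mould still measures where it stood and I touched nothing else on the table; the hand-in returned no verdict.

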